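Clamp the pipe and hold the thick-walled cap ready for tacking

TASK

Turn the chuck's lock ring clockwise by its red lever handle until its yellow line is at the green mark, so that the pipe is clamped. Then lift the two look-alike weld caps clear of their board one after the other to feel which is the heavier, thick-walled one; a cap that you put down goes back upright where it stood. Finish while holding the heavier cap in the gripper, dome up and still, centred over the pipe's end with a clear gap of about 10 mm for my spacer wire, not touching the pipe, the lighter one back on the board and everything else left where it is.

Things in the scene. Friction and masses are not known exactly. Their poses are not given: they have to be found in the camera images.
- lock_ring (a joint): angle of the aluminium lock ring around the chuck, rad: 0 is fully open, grows as the ring is turned clockwise seen from above; 1.15 has the ring's yellow line at the green locked mark; the ring meets a firm stop at 1.20. It starts between 0 and 0.35, needs about 3 to 8 N at the lever, stiffens a little as the jaws close on the pipe, and stays where it is left
- lever_grip (a point): middle of the red upright round handle on the lock ring's lever: 20 mm thick, 120 mm from the ring's axis; free to grip from 18 mm above this point (its top) to 30 mm below. It turns with the ring
- ring_axis (a point): point on the upright axis of the lock ring and pipe, at the height of lever_grip (142 mm above the bench); fixed. Under it stands a blue turntable box 190 mm square, 70 mm tall, with a steel plate 180 mm across, the chuck and three jaws up to 157 mm above the bench. A yellow line on the ring, on the far side from the lever, points to a white mark (open) or to the green one (locked), both on the steel plate
- pipe: the bright steel pipe stub that stands upright in the chuck: 48.3 mm outside diameter, 130 mm long, loose by 2 mm until the ring is locked. Origin: centre of its lower end, 88 mm above the bench
- pipe_end (a point): centre of the pipe's open upper end, 218 mm above the bench
- cap_1: one of two look-alike weld caps: dark steel dome, 48.3 mm outside diameter, 38 mm tall (straight skirt to 26 mm, then dome), standing dome up on the board, 110 mm or more from the other. One weighs 0.38 to 0.50 kg, the other 0.17 to 0.22 kg; which is which changes from run to run and cannot be seen. Origin: centre of its open rim (underside); z up to the dome. Grip it from above across the skirt
- cap_2: the other look-alike weld cap: dark steel dome, 48.3 mm outside diameter, 38 mm tall (straight skirt to 26 mm, then dome), standing dome up on the board, 110 mm or more from the other. One weighs 0.38 to 0.50 kg, the other 0.17 to 0.22 kg; which is which changes from run to run and cannot be seen. Origin: centre of its open rim (underside); z up to the dome. Grip it from above across the skirt
- parts_board: the plywood board on the bench, fixed, 180 mm (x) by 340 mm (y), 6 mm thick, on which the two caps stand, each in its own half along y. Origin: centre of its underside, on the bench (height 0)
- wire_brush: bystander: wire brush, wooden handle and grey bristles, 220 mm long, lying flat. Origin: centre of its underside
- spanner: bystander: steel spanner, 190 mm long, lying flat. Origin: centre of its underside
- elbow: bystander: 90-degree steel pipe elbow, 48 mm tube, lying flat. Origin: centre of its underside
- flange: bystander: round steel weld-neck flange, 115 mm across, 34 mm tall, lying flat. Origin: centre of its underside
- magnet_square: bystander: red triangular magnet square, 100 by 85 mm, 20 mm thick, lying flat. Origin: centre of its underside
- paste_tin: bystander: white jar with yellow lid, 68 mm across, 62 mm tall. Origin: centre of its underside
- gas_cup: bystander: terracotta-coloured ceramic torch nozzle, 26 mm across, 47 mm tall, standing. Origin: centre of its underside
There are look-alikes about, which are no part of the job. Leave any orange or purple look-alike of the cap_2 alone.

How it is judged:
By the outcome, as a careful person would: the job done as asked, in the order asked, and still so for the second after the job is handed in, while the arm keeps its last pose, push and grip.
It also fails if it takes over 72 s, if anything falls off the work surface, if the arm or the gripper's body presses on something with over 40 N, if the wrist force passes 120 N, or if a joint passes its speed limit or range.

ROBOT

A 6-joint arm with a two-finger parallel gripper is mounted at the origin on the work surface. World frame = base frame: x ahead of the robot, y to its left, z up, the work surface at z = 0. Lengths are in m, angles in rad, forces in N, time in s.
With the tool pointing down it reaches from about 0.35 to 0.8 m from the base axis. Payload 7.3 kg.
Tool frame: the origin (TCP) lies between the finger pads; the fingertips stand 25 mm ahead of it and the grasp point (between the pads) lies 6 mm ahead of it (r.tip_extent is the distance from the TCP to the fingertips, in m); z points along the fingers, y is the direction in which the jaws open and shut (so a half turn about z gives the same grasp; the last joint's range is limited). The gripper opens to 85 mm and grips with 20 to 120 N. Pads are 22 mm wide; open, the fingers measure 114 mm over their backs; the gripper's body (76 mm by 85 mm) begins 54 mm behind the grasp point. The pads swing forward as they close: fully open they stand 13 mm farther back than shut.
Start: joints at [-1.402, 0.342, 1.524, -0, 1.275, -0.146], TCP at [0.163, -0.499, 0.256] pointing down, gripper open.
Joint ranges: [-2.53, 2.53], [-0.77, 2.02], [0.04, 2.7], [-1, 4.14], [0.28, 2.66], [-3.11, 3.11]. Speed limits (rad/s): [2.57, 2.57, 3.14, 3.14, 3.14, 3.14].

INTERFACE

Orientations are given as a unit quaternion [x, y, z, w].
In Python, from workcell import r, command_gripper, optics gives the robot as it stands. The module is installed in compiled form; this text tells all that it offers. Calls block until the motion is done:
- r.reach(position, orientation): joint-space move of the TCP to a pose.
- r.move_straight(position, orientation=None, speed=0.15, max_force=None): straight line of the TCP; orientation=None keeps the orientation; speed is the mean speed in m/s. With max_force (N) it stops when the force on the tool has changed by that much, and returns True; else False.
- r.movej(angles): joint-space move.
- command_gripper(opening, force=None): finger opening in m; force is the grip in N (None keeps the last); returns when the fingers have stopped.
- r.hold(seconds).
- r.solve_ik(position, orientation): joint angles nearest the present ones, or None.
- r.read_state(): the state.
- optics.get_image(name): name is "side" or "top" or "wrist"; returns (picture, depth): 400x640x3 uint8, red, green, blue; 400x640 float32, m along the optical axis (not along the pixel's ray), 0 where there is no reading.
- optics.camera_model(name): a dict with "K" (3x3 intrinsics, pixels), "R" (3x3) and "t" (3): a world point X has camera coordinates R X + t; the wrist camera has in their place "tool_from_camera" (4x4, takes a point from camera to tool coordinates, whose origin is the TCP and whose axes are the flange's). Camera axes: x right, y down, z forward; pixel columns grow to the right and rows downward; lengths in m; the calibration is good to about 2 mm. A picture is of the moment at which its call begins: read the wrist's pose just before it. camera_model takes no time and is no camera call.
A pose or a line that the arm cannot do raises r.PlanningError and nothing moves.
- r.finish_job(): hands the job in, once; it reports no verdict.
The state is a dict: "time_s": time; "joint_positions": joint angles; "dq": joint speeds; "tau": joint torques, N m; "eef_pos": TCP position; "eef_rot": TCP orientation; "contact_force": force on the tool from outside, world axes, zero at the start; "torque": the same for the moment, N m; "grip_width": finger opening in m.
Only numpy, scipy, OpenCV 4.12 (cv2) and the standard library are available. Lean on these libraries where they do the work, as an engineer would, in place of code of your own. Each camera call takes 0.05 s, during which the arm holds its last target.

## Working session

There is one attempt and no reset: what is moved stays moved. The work goes in short steps, each a Python script; the robot and the scene stay as the last script left them, time stands still between calls to the robot, and variables do not carry over. Pictures are saved under pics/ and viewed, and the job is handed in when it is done.

```bash
mkdir -p pics; ls; cat > h.py <<'E'
import numpy as np, cv2
from scipy.spatial.transform import Rotation as Rn
from workcell import r, command_gripper, optics
def save(n,img): cv2.imwrite('pics/'+n+'.png',cv2.cvtColor(img,cv2.COLOR_RGB2BGR))
def world(name,depth,st=None):
    m=optics.camera_model(name);K=np.array(m['K'])
    v,u=np.mgrid[0:400,0:640]
    P=np.stack([(u-K[0,2])/K[0,0]*depth,(v-K[1,2])/K[1,1]*depth,depth],-1)
    if name=='wrist':
        T=np.array(m['tool_from_camera']);P=P@T[:3,:3].T+T[:3,3]
        return P@Rn.from_quat(st['eef_rot']).as_matrix().T+np.array(st['eef_pos'])
    return (P-np.array(m['t']))@np.array(m['R'])
def down(yaw):
    # tool z down, tool y (jaw axis) at angle yaw in world xy
    y=np.array([np.cos(yaw),np.sin(yaw),0]);z=np.array([0,0,-1.]);x=np.cross(y,z)
    return Rn.from_matrix(np.stack([x,y,z],1)).as_quat()
E
python3 - <<'E'
from h import *
for n in ['top','side']:
    im,d=optics.get_image(n);save(n+'0',im);np.savez(n+'0.npz',im=im,d=d)
s=r.read_state();print(s)
im,d=optics.get_image('wrist');save('wrist0',im)
print(r.tip_extent)
for n in ['top','side','wrist']:print(optics.camera_model(n))
E
```

```text
pics
{'time_s': 0.1, 'joint_positions': array([-1.40197903e+00,  3.42650632e-01,  1.52492028e+00,  4.45874467e-05,
        1.27541021e+00, -1.45987672e-01]), 'dq': array([-0.00101643, -0.00210777, -0.00208073, -0.00205259,  0.00113106,
       -0.00042645]), 'tau': array([ 1.38219690e-03, -4.34448981e+01, -2.46489930e+01, -2.45721603e-04,
        4.69047896e-03,  2.20168289e-05]), 'eef_pos': array([ 0.16254047, -0.49886456,  0.25569711]), 'eef_rot': array([ 9.87638565e-01,  1.56746872e-01,  1.33979270e-05, -6.94429785e-04]), 'contact_force': array([-0.55193107,  0.51575132, -0.23111242]), 'torque': array([-0.02540226, -0.03148196,  0.00650092]), 'grip_width': 0.08543287265537516}
0.025
{'K': array([[482.33572571,   0.        , 322.50287231],
       [  0.        , 482.33572571, 198.21527407],
       [  0.        ,   0.        ,   1.        ]]), 'R': array([[ 0.01398227, -0.99985426,  0.00979542],
       [-0.99265488, -0.0150576 , -0.12003978],
       [ 0.12016978, -0.00804505, -0.99272076]]), 't': array([-0.05654786,  0.54497737,  1.5472824 ])}
{'K': array([[455.98054323,   0.        , 331.19049504],
       [  0.        , 455.98054323, 195.87617562],
       [  0.        ,   0.        ,   1.        ]]), 'R': array([[ 0.93075212, -0.36538878,  0.01383978],
       [-0.18943349, -0.51422551, -0.836473  ],
       [ 0.31275462,  0.7759273 , -0.54783335]]), 't': array([-0.50605459,  0.19241341,  1.32151324])}
{'K': array([[348.4971996 ,   0.        , 318.6702983 ],
       [  0.        , 348.4971996 , 196.76858115],
       [  0.        ,   0.        ,   1.        ]]), 'tool_from_camera': array([[-5.46632621e-05, -9.53332993e-01, -3.01920854e-01,
         7.59404982e-02],
       [ 9.99998689e-01,  4.36513857e-04, -1.55936977e-03,
         2.58704176e-04],
       [ 1.61839128e-03, -3.01920543e-01,  9.53331719e-01,
        -1.17978237e-01],
       [ 0.00000000e+00,  0.00000000e+00,  0.00000000e+00,
         1.00000000e+00]])}
```

View pics/top0.png

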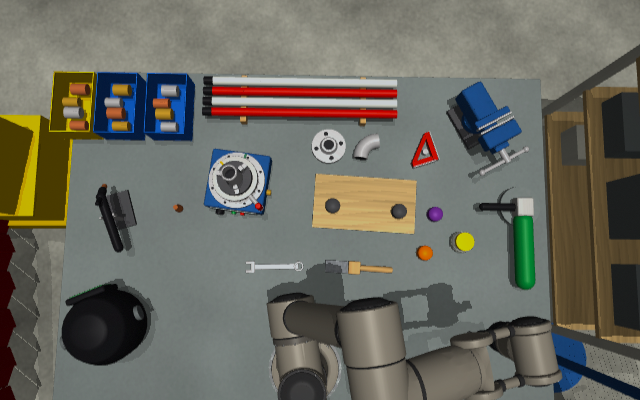

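View pics/side0.png

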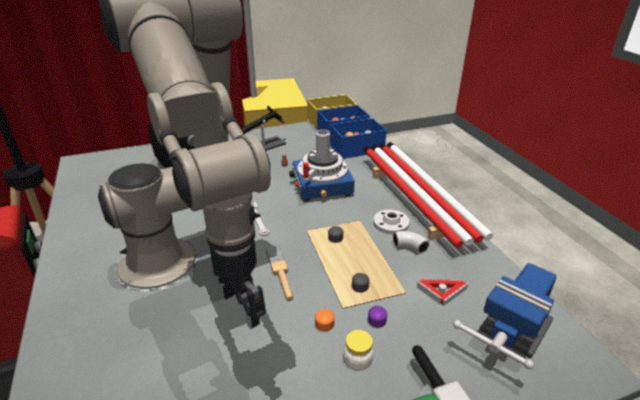

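Weld cap candidates in the top picture are the dark domes on the board at (332,205) and (398,211), purple at (434,214) and orange at (425,253). I choose the two dark ones on the board. For the lever, there is a red round at (258,206) and small red buttons on the box's front around (243,212). Next are close crops.

```bash
python3 - <<'E'
from h import *
z=np.load('top0.npz');im,d=z['im'],z['d']
c=cv2.resize(im[140:225,195:285],None,fx=6,fy=6,interpolation=cv2.INTER_CUBIC);save('crop_chuck',c)
c=cv2.resize(im[165:265,305:455],None,fx=5,fy=5,interpolation=cv2.INTER_CUBIC);save('crop_caps',c)
z2=np.load('side0.npz');c=cv2.resize(z2['im'][110:310,280:400],None,fx=3,fy=3,interpolation=cv2.INTER_CUBIC)
save('crop_side',c)
W=world('top',d)
for u,v in [(332,205),(398,211),(258,206),(234,172),(229,172),(365,180)]:
    print(u,v,W[v,u])
# caps: points above board
for u,v in [(332,205),(398,211)]:
    p=W[v-14:v+15,u-14:u+15].reshape(-1,3);q=p[(p[:,2]>.018)];print(len(q),q.mean(0),(q.min(0)+q.max(0))/2,q.max(0)-q.min(0))
p=W[140:225,195:285].reshape(-1,3)
for lo,hi in[(.205,.24),(.10,.17)]:
    q=p[(p[:,2]>lo)&(p[:,2]<hi)];print(lo,len(q),q.mean(0),(q.min(0)+q.max(0))/2,q.max(0)-q.min(0))
# red
hsv=cv2.cvtColor(im,cv2.COLOR_RGB2HSV)
m=((hsv[...,0]<8)|(hsv[...,0]>172))&(hsv[...,1]>150)&(hsv[...,2]>80)
m[:140]=0;m[225:]=0;m[:,:195]=0;m[:,285:]=0
for v,u in np.argwhere(m):print(u,v,W[v,u].round(3))
E
```

```text
332 205 [ 0.52286784 -0.07972139  0.04235586]
398 211 [ 0.50683951 -0.29522239  0.03858656]
258 206 [0.50428252 0.14616083 0.15638092]
234 172 [0.60321001 0.21824301 0.17731542]
229 172 [0.604527   0.23485003 0.16837243]
365 180 [ 0.61277516 -0.19043697  0.0053455 ]
177 [ 0.51811738 -0.07976207  0.07426833] [ 0.45151045 -0.06943882  0.81002331] [0.19136384 0.06710642 1.58393785]
182 [ 0.5060507  -0.29690567  0.04731581] [ 0.45584681 -0.18716936  0.81001558] [0.20003655 0.3025675  1.58395329]
0.205 105 [0.59371718 0.22631157 0.21519164] [0.59393847 0.22689134 0.21385441] [0.04671491 0.0452867  0.01731897]
0.1 1439 [0.58424504 0.21770851 0.1237207 ] [0.5808456  0.21790564 0.13520389] [0.17000416 0.15962595 0.06933997]
257 203 [0.513 0.15  0.156]
258 203 [0.514 0.148 0.148]
259 203 [0.514 0.144 0.153]
256 204 [0.51  0.153 0.154]
257 204 [0.51  0.15  0.155]
258 204 [0.511 0.147 0.154]
259 204 [0.51  0.143 0.156]
260 204 [0.511 0.141 0.151]
255 205 [0.507 0.155 0.158]
256 205 [0.507 0.153 0.154]
257 205 [0.508 0.15  0.152]
258 205 [0.507 0.146 0.161]
259 205 [0.508 0.143 0.155]
260 205 [0.507 0.14  0.158]
255 206 [0.504 0.155 0.155]
256 206 [0.504 0.152 0.159]
257 206 [0.505 0.15  0.15 ]
258 206 [0.504 0.146 0.156]
259 206 [0.504 0.143 0.156]
260 206 [0.504 0.14  0.156]
255 207 [0.502 0.156 0.149]
256 207 [0.502 0.153 0.151]
257 207 [0.501 0.149 0.154]
258 207 [0.501 0.146 0.157]
259 207 [0.501 0.143 0.156]
260 207 [0.502 0.141 0.153]
257 208 [0.499 0.149 0.153]
258 208 [0.498 0.145 0.162]
259 208 [0.499 0.144 0.151]
240 212 [0.494 0.216 0.057]
240 213 [0.492 0.218 0.045]
241 213 [0.492 0.213 0.051]
242 213 [0.492 0.211 0.043]
243 213 [0.492 0.208 0.043]
240 214 [0.489 0.218 0.043]
241 214 [0.488 0.213 0.05 ]
242 214 [0.489 0.211 0.046]
243 214 [0.489 0.208 0.044]
```

View pics/crop_chuck.png

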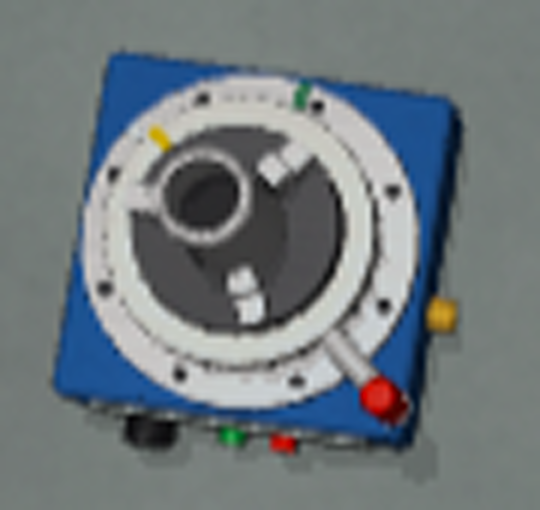

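View pics/crop_caps.png

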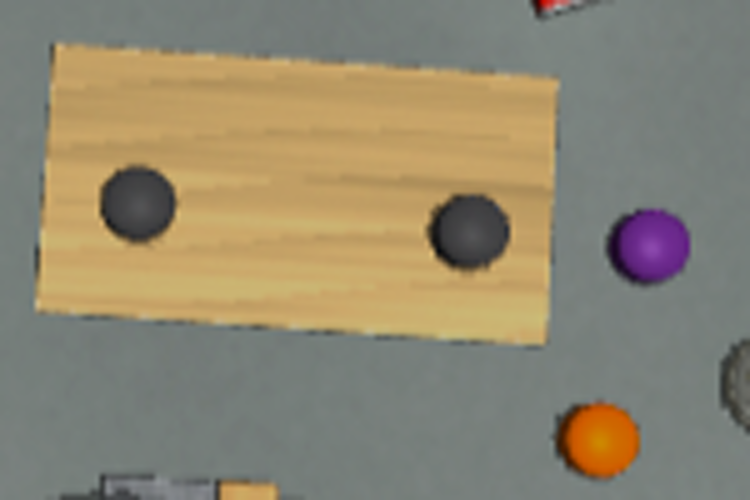

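View pics/crop_side.png

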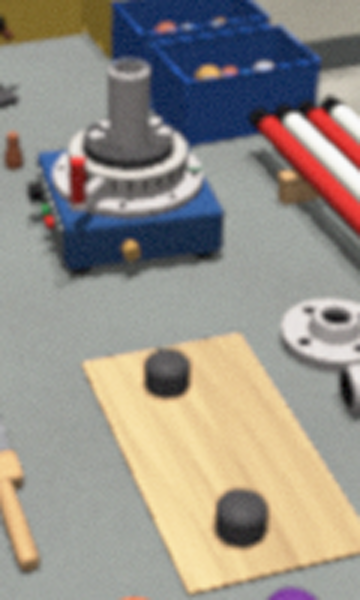

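Crops: the chuck's red handle is at crop (383,398), i.e. top pixel ~(258,206). The yellow line is at (160,138) and the green mark at (303,95). The dark caps on the board are the right ones, and orange and purple are off it. I take wrist views next.

```bash
cat >> h.py <<'E'
def q_near(pos,yaw):
    best=None
    for k in (0,np.pi):
        q=down(yaw+k);j=r.solve_ik(pos,q)
        if j is not None and (best is None or abs(j[5])<abs(best[1][5])):best=(q,j,yaw+k)
    return best
def snap(n):
    s=r.read_state();im,d=optics.get_image('wrist');save(n,im);np.savez(n+'.npz',im=im,d=d,p=s['eef_pos'],q=s['eef_rot'],eef_pos=s['eef_pos'],eef_rot=s['eef_rot'])
    return im,d,world('wrist',d,s)
E
python3 - <<'E'
from h import *
s=r.read_state();print(Rn.from_quat(s['eef_rot']).as_matrix().round(2))
for p,yaw in [((.51,-.19,.34),np.pi/2),((.56,.21,.38),np.pi/2)]:
    b=q_near(p,yaw);print(b[1].round(2),b[2])
    r.reach(p,b[0]);r.hold(.3)
    snap('w_%d'%(p[1]*100));print(r.read_state()['time_s'])
E
```

```text
[[ 0.95  0.31 -0.  ]
 [ 0.31 -0.95  0.  ]
 [ 0.   -0.   -1.  ]]
[-0.5   0.33  1.31 -0.    1.5   1.07] 4.71238898038469
2.225
[ 0.23  0.43  1.06 -0.    1.65 -1.34] 1.5707963267948966
4.6417
```

```bash
ls pics
```

```text
crop_caps.png
crop_chuck.png
crop_side.png
side0.png
top0.png
w_-19.png
w_21.png
wrist0.png
```

View pics/w_-19.png

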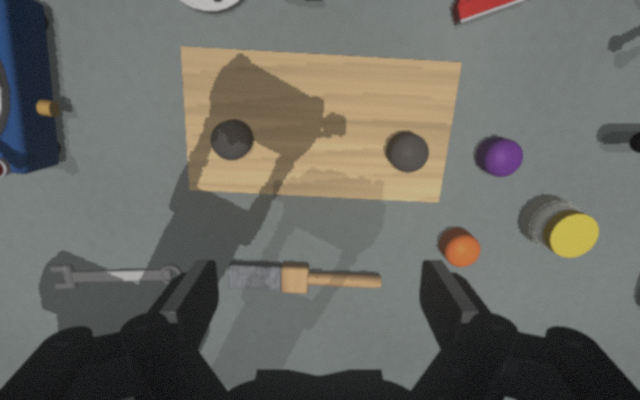

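View pics/w_21.png

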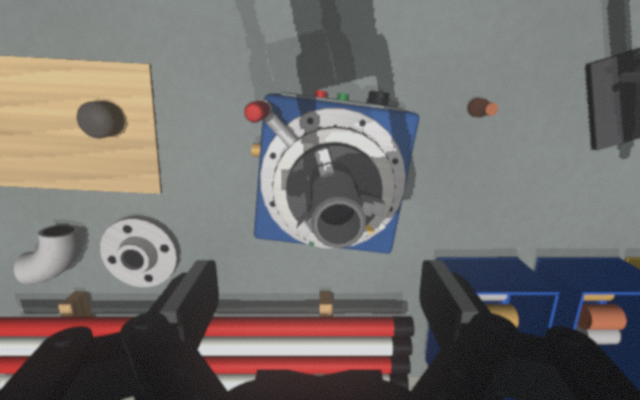

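The first wrist view shows the caps at (232,139) and (407,152) on the board. The second shows the handle top at (257,111), the pipe end at (338,220) and the plate circle around (333,180). I fit positions from these.

```bash
cat >> h.py <<'E'
def circ(P,R=None):
    from scipy.optimize import least_squares
    P=np.asarray(P);c0=P.mean(0)
    if R: f=lambda x:np.hypot(*(P-x[:2]).T)-R; x0=c0
    else: f=lambda x:np.hypot(*(P-x[:2]).T)-x[2]; x0=[*c0,.03]
    s=least_squares(f,x0,loss='soft_l1',f_scale=.002);return s.x,np.sqrt(np.mean(s.fun**2))
def ray(name,uv,z,st=None):
    m=optics.camera_model(name);K=np.array(m['K']);uv=np.atleast_2d(uv).astype(float)
    d=np.c_[(uv-[K[0,2],K[1,2]])/[K[0,0],K[1,1]],np.ones(len(uv))]
    if name=='wrist':
        T=np.array(m['tool_from_camera']);Rt=Rn.from_quat(st['eef_rot']).as_matrix()
        o=Rt@T[:3,3]+st['eef_pos'];d=d@(Rt@T[:3,:3]).T
    else:
        R=np.array(m['R']);o=-R.T@np.array(m['t']);d=d@R
    return o+d*((z-o[2])/d[:,2])[:,None]
E
python3 - <<'E'
from h import *
A=np.load('w_-19.npz');B=np.load('w_21.npz')
WA=world('wrist',A['d'],A);WB=world('wrist',B['d'],B)
T=np.load('top0.npz');WT=world('top',T['d'])
for n,W,boxes in [('wA',WA,[(232,139),(407,152)]),('top',WT,[(332,205),(398,211)])]:
    h=32 if n=='wA' else 12
    for u,v in boxes:
        w=W[v-h:v+h,u-h:u+h].reshape(-1,3)
        q=w[(w[:,2]>.02)&(w[:,2]<.06)]
        hull=cv2.convexHull((q[:,:2]).astype(np.float32))[:,0]
        print(n,u,v,len(q),'zmax',np.percentile(q[:,2],98),'hull circ',circ(hull),'bb',(q.min(0)+q.max(0))[:2]/2,np.ptp(q[:,:2],axis=0), 'apex', q[q[:,2]>np.percentile(q[:,2],70)].mean(0))
# chuck
for n,W,(u0,u1,v0,v1) in [('wB',WB,(230,430,80,270)),('top',WT,(200,280,140,225))]:
    w=W[v0:v1,u0:u1].reshape(-1,3)
    q=w[(w[:,2]>.208)&(w[:,2]<.228)]
    hull=cv2.convexHull(q[:,:2].astype(np.float32))[:,0]
    print(n,'pipe',len(q),np.median(q[:,2]),circ(hull),circ(hull,.02415))
    hs,e=np.histogram(w[:,2],np.arange(.06,.23,.004));print([(round(a,3),c) for a,c in zip(e,hs)])
# red handle in wB
for n,Z,W,st in [('wrist',B,WB,B),('top',T,WT,None)]:
    hsv=cv2.cvtColor(Z['im'],cv2.COLOR_RGB2HSV)
    m=((hsv[...,0]<8)|(hsv[...,0]>172))&(hsv[...,1]>140)&(hsv[...,2]>60)
    m&=(W[...,2]>.12)&(W[...,2]<.2)&(abs(W[...,0]-.51)<.06)&(abs(W[...,1]-.15)<.06)
    q=W[m];t=q[q[:,2]>.145];print(n,m.sum(),q.mean(0),t.mean(0),(t.min(0)+t.max(0))/2,np.ptp(t,axis=0))
    y=(hsv[...,0]>20)&(hsv[...,0]<35)&(hsv[...,1]>120);y&=(np.hypot(W[...,0]-.594,W[...,1]-.226)<.1)&(W[...,2]>.06)
    g=(hsv[...,0]>45)&(hsv[...,0]<85)&(hsv[...,1]>80);g&=(np.hypot(W[...,0]-.594,W[...,1]-.226)<.1)&(W[...,2]>.06)
    print('yel',y.sum(),W[y].mean(0),'grn',g.sum(),W[g].mean(0))
E
```

```text
wA 232 139 1315 zmax 0.04453518676278245 hull circ (array([ 0.52619157, -0.08267936,  0.02378043]), np.float64(0.00018419761762501047)) bb [ 0.52661746 -0.08270344] [0.04677693 0.0474917 ] apex [ 0.52590722 -0.08276694  0.04319795]
wA 407 152 1281 zmax 0.04485534953170957 hull circ (array([ 0.51061841, -0.30063133,  0.02384902]), np.float64(0.0001751795990209851)) bb [ 0.51112606 -0.30069871] [0.04684646 0.04788225] apex [ 0.51085157 -0.30076484  0.04356028]
top 332 205 172 zmax 0.04715619637166272 hull circ (array([ 0.52275656, -0.08091088,  0.023541  ]), np.float64(0.000673641852539218)) bb [ 0.52381117 -0.08003242] [0.04676239 0.04591921] apex [ 0.52136024 -0.07999588  0.04421642]
top 398 211 179 zmax 0.04707946364200331 hull circ (array([ 0.50755321, -0.29927274,  0.02339069]), np.float64(0.00042906099888512727)) bb [ 0.50744784 -0.29914635] [0.04700175 0.04574573] apex [ 0.50660993 -0.29862873  0.04420675]
wB pipe 1157 0.21696422515598732 (array([0.59417921, 0.22625144, 0.02390383]), np.float64(0.0001641412570810355)) (array([0.59426399, 0.22630933]), np.float64(0.00028834493831
[... 2908 characters left out ...]
p.float64(0.2), np.int64(12)), (np.float64(0.204), np.int64(11)), (np.float64(0.208), np.int64(12)), (np.float64(0.212), np.int64(32)), (np.float64(0.216), np.int64(40)), (np.float64(0.22), np.int64(12)), (np.float64(0.224), np.int64(0))]
wrist 220 [0.50465334 0.14748848 0.15693714] [0.50465334 0.14748848 0.15693714] [0.5047813  0.14751485 0.15610949] [0.0149571  0.01482794 0.00684584]
yel 6 [0.64456151 0.27165788 0.1157963 ] grn 21 [0.54913715 0.26816367 0.43152165]
top 39 [0.50457152 0.14570027 0.15059738] [0.50511533 0.14653928 0.15347797] [0.50521178 0.14723175 0.15396301] [0.01818862 0.01767168 0.01606582]
yel 9 [0.64507263 0.2714449  0.10793158] grn 7 [0.67393101 0.20279121 0.08283114]
```

```bash
python3 - <<'E'
from h import *
B=np.load('w_21.npz');T=np.load('top0.npz')
for n,Z,st in [('wrist',B,B),('top',T,None)]:
    W=world(n,Z['d'],st)
    rr=np.hypot(W[...,0]-.594,W[...,1]-.2265)
    for lo,hi,R in [(.0775,.0865,.09),(.108,.1185,None)]:
        m=(W[...,2]>lo)&(W[...,2]<hi)&(rr<.1)&(rr>.05)
        q=W[m];hull=cv2.convexHull(q[:,:2].astype(np.float32))[:,0]
        print(n,lo,m.sum(),circ(hull),circ(hull,R) if R else '')
    # grayscale-free green search with white plate points
    hsv=cv2.cvtColor(Z['im'],cv2.COLOR_RGB2HSV).astype(int)
    m=(W[...,2]>.0775)&(W[...,2]<.0865)&(rr<.093)&(rr>.07)&(hsv[...,0]>40)&(hsv[...,0]<90)&(hsv[...,1]>50)
    print('green',m.sum(),[(u,v,W[v,u].round(3).tolist()) for v,u in np.argwhere(m)])
im=B['im'][80:270,230:430];save('crop_wB',cv2.resize(im,None,fx=3,fy=3,interpolation=cv2.INTER_CUBIC))
E
```

```text
wrist 0.0775 4214 (array([0.59401585, 0.22639158, 0.0893045 ]), np.float64(0.000223859587062869)) (array([0.59414648, 0.2263469 ]), np.float64(0.0007245856787005868))
wrist 0.108 3888 (array([0.59292181, 0.22510603, 0.0721212 ]), np.float64(0.01062328652008094)) 
green 8 [(np.int64(310), np.int64(243), [0.675, 0.198, 0.085]), (np.int64(311), np.int64(243), [0.675, 0.2, 0.084]), (np.int64(312), np.int64(243), [0.676, 0.201, 0.083]), (np.int64(310), np.int64(244), [0.677, 0.198, 0.084]), (np.int64(311), np.int64(244), [0.677, 0.2, 0.083]), (np.int64(312), np.int64(244), [0.677, 0.201, 0.083]), (np.int64(311), np.int64(245), [0.678, 0.2, 0.084]), (np.int64(312), np.int64(245), [0.679, 0.201, 0.083])]
top 0.0775 665 (array([0.59375723, 0.22798257, 0.08946432]), np.float64(0.0027305639640709846)) (array([0.59350008, 0.22803947]), np.float64(0.0026684256875298))
top 0.108 568 (array([0.59395131, 0.2264404 , 0.07092402]), np.float64(0.00937346716326263)) 
green 7 [(np.int64(245), np.int64(154), [0.679, 0.202, 0.082]), (np.int64(246), np.int64(154), [0.678, 0.199, 0.084]), (np.int64(244), np.int64(155), [0.675, 0.205, 0.083]), (np.int64(245), np.int64(155), [0.675, 0.202, 0.084]), (np.int64(246), np.int64(155), [0.676, 0.199, 0.08]), (np.int64(244), np.int64(156), [0.672, 0.205, 0.085]), (np.int64(245), np.int64(157), [0.668, 0.201, 0.085])]
```

View pics/crop_wB.png

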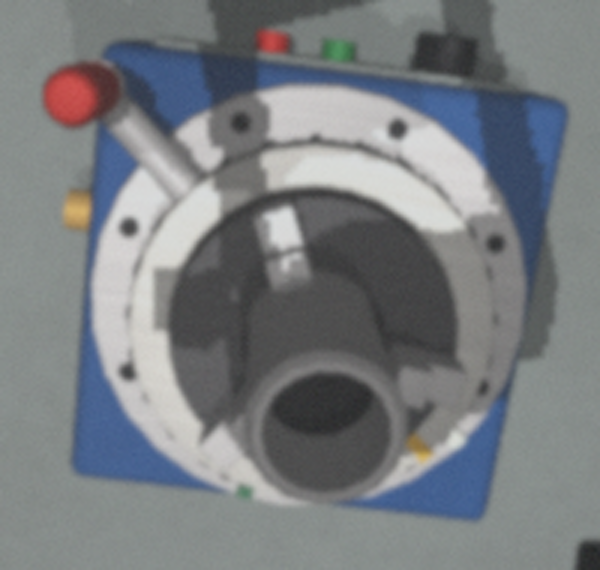

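```bash
python3 - <<'E'
from h import *
C=np.array([.5941,.2265]);a0=np.deg2rad(-138.5);R=.1195
def pose(a,z): return np.r_[C+R*np.array([np.cos(a),np.sin(a)]),z],down(a-np.pi/2)
p,q=pose(a0,.25);print(p,r.solve_ik(p,q))
r.reach(p,q)
p,q=pose(a0,.150);print(r.move_straight(p,q,speed=.1,max_force=12))
s=r.read_state();print(s['time_s'],s['eef_pos'],s['contact_force'])
command_gripper(.0,40)
s=r.read_state();print(s['time_s'],s['eef_pos'],s['contact_force'],s['torque'],s['grip_width'])
snap('grip')
E
```

```text
[0.50459979 0.1473169  0.25      ] [ 1.38196926e-01  3.48393470e-01  1.53270501e+00 -4.44089210e-16
  1.26049417e+00 -2.15691104e+00]
False
6.5917 [0.50504856 0.14739439 0.15062354] [ 0.18336551 -1.9494038  -0.01980849]
7.2083 [0.50471852 0.14720933 0.15028996] [ 0.38735148 -0.90143092  3.11693951] [-0.20342965  0.06673237  0.03691068] 0.018737091524322253
```

View pics/grip.png

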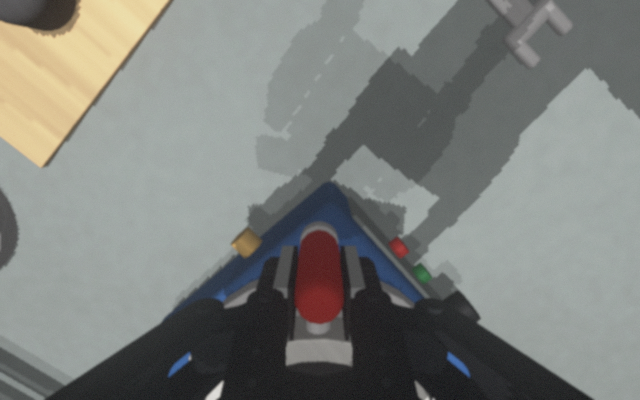

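The red handle (320,275) is between the pads. Turning.

```bash
python3 - <<'E'
from h import *
C=np.array([.5941,.2265])
s=r.read_state();d0=s['eef_pos'][:2]-C;a0=np.arctan2(d0[1],d0[0]);R=np.hypot(*d0);z=.150
print(np.rad2deg(a0),R)
N=11;end=np.deg2rad(-138.5)-1.026
for a in np.linspace(a0,end,N+1)[1:]:
    p=np.r_[C+R*np.array([np.cos(a),np.sin(a)]),z];q=down(a-np.pi/2)
    st=r.move_straight(p,q,speed=.06,max_force=35)
    s=r.read_state();f=s['contact_force'];t=np.array([-np.sin(a),np.cos(a),0]);n=np.array([np.cos(a),np.sin(a),0])
    d=s['eef_pos'][:2]-C
    print(round(s['time_s'],2),st,'F tan %.1f rad %.1f z %.1f'%(f@t,f@n,f[2]),'ang %.2f cmd %.2f r %.4f'%(np.rad2deg(np.arctan2(d[1],d[0])),np.rad2deg(a)+360,np.hypot(*d)),s['grip_width'].round(4))
    if st: break
E
```

```text
-138.42671548259202 0.11948685072617717Traceback (most recent call last):
  File "<stdin>", line 11, in <module>
AttributeError: 'float' object has no attribute 'round'
```

```bash
python3 - <<'E'
from h import *
C=np.array([.5941,.2265])
s=r.read_state();d0=s['eef_pos'][:2]-C;a0=np.arctan2(d0[1],d0[0]);R=.1195;z=.150
print(np.rad2deg(a0),np.hypot(*d0),s['contact_force'])
N=10;end=np.deg2rad(-138.5)-1.026
for a in np.linspace(a0,end,N+1)[1:]:
    p=np.r_[C+R*np.array([np.cos(a),np.sin(a)]),z];q=down(a-np.pi/2)
    st=r.move_straight(p,q,speed=.06,max_force=35)
    s=r.read_state();f=s['contact_force'];t=np.array([-np.sin(a),np.cos(a),0]);n=np.array([np.cos(a),np.sin(a),0])
    d=s['eef_pos'][:2]-C
    print(round(s['time_s'],2),st,'F tan %.1f rad %.1f z %.1f'%(f@t,f@n,f[2]),'ang %.2f cmd %.2f r %.4f'%(np.rad2deg(np.arctan2(d[1],d[0])),np.rad2deg(a)+360,np.hypot(*d)),'%.4f'%s['grip_width'])
    if st: break
im,d=optics.get_image('top');save('top1',im);np.savez('top1.npz',im=im,d=d)
c=cv2.resize(im[140:225,195:285],None,fx=6,fy=6,interpolation=cv2.INTER_CUBIC);save('crop_chuck1',c)
E
```

```text
-143.9347773505237 0.11937776359519392 [-2.88162444  0.73419785  5.38727699]
7.93 False F tan -2.3 rad 1.1 z 6.5 ang -149.34 cmd 210.73 r 0.1193 0.0190
8.27 False F tan -3.0 rad 0.4 z 5.6 ang -154.66 cmd 205.40 r 0.1192 0.0192
8.6 False F tan -3.1 rad 0.9 z 6.3 ang -160.01 cmd 200.06 r 0.1192 0.0188
8.93 False F tan -1.9 rad 0.6 z 5.7 ang -165.39 cmd 194.72 r 0.1191 0.0188
9.27 False F tan -2.9 rad 2.4 z 6.6 ang -170.75 cmd 189.39 r 0.1191 0.0189
9.6 False F tan -2.7 rad 0.5 z 5.7 ang -176.14 cmd 184.05 r 0.1191 0.0192
9.93 False F tan -3.4 rad 1.7 z 5.1 ang 178.48 cmd 178.72 r 0.1191 0.0190
10.27 False F tan -2.3 rad 1.0 z 5.6 ang 173.11 cmd 173.38 r 0.1191 0.0189
10.6 False F tan -3.4 rad 2.0 z 5.5 ang 167.73 cmd 168.05 r 0.1192 0.0191
10.93 False F tan -3.2 rad 1.8 z 5.3 ang 162.38 cmd 162.71 r 0.1192 0.0189
```

View pics/crop_chuck1.png

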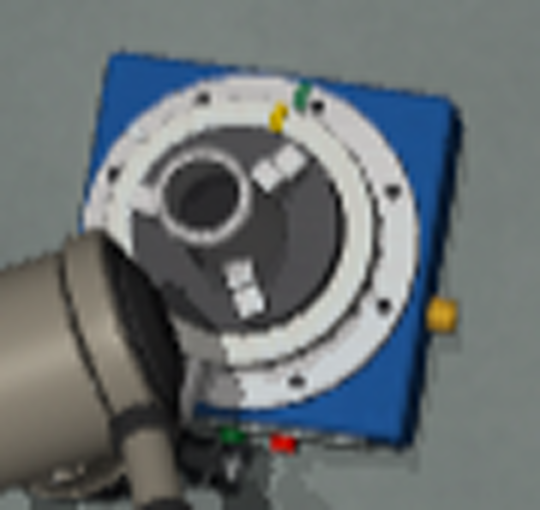

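```bash
python3 - <<'E'
from h import *
T=np.load('top1.npz');hsv=cv2.cvtColor(T['im'],cv2.COLOR_RGB2HSV).astype(int);W=world('top',T['d'])
T0=np.load('top0.npz');hsv0=cv2.cvtColor(T0['im'],cv2.COLOR_RGB2HSV).astype(int)
for C in ([.5941,.2265],[.5938,.2275]):
  for h in (hsv0,hsv):
    for nm,lo,hi,z in(('y',20,36,.1145),('g',42,88,.083)):
        m=(h[...,0]>=lo)&(h[...,0]<=hi)&(h[...,1]>70);m[:145]=0;m[172:]=0;m[:,:212]=0;m[:,256:]=0
        vu=np.argwhere(m);w=h[...,1][m];c=(vu*w[:,None]).sum(0)/w.sum()
        P=ray('top',[c[1],c[0]],z)[0];d=P[:2]-C
        print(nm,len(vu),c,P,np.rad2deg(np.arctan2(d[1],d[0])),np.hypot(*d))
E
```

```text
y 13 [162.71259663 221.33015007] [0.64293812 0.27006244 0.1145    ] 41.73219785271982 0.06544347474251513
g 8 [155.46477495 244.7964775 ] [0.67378216 0.20249719 0.083     ] -16.763977770305765 0.08321887219275234
y 12 [159.12766831 240.85878489] [0.65531468 0.20947701 0.1145    ] -15.540540880902688 0.06353753959442622
g 8 [155.45694716 244.79158513] [0.67380741 0.20251368 0.083     ] -16.748097775542274 0.0832383025634578
y 13 [162.71259663 221.33015007] [0.64293812 0.27006244 0.1145    ] 40.89844058994955 0.06500858701328598
g 8 [155.46477495 244.7964775 ] [0.67378216 0.20249719 0.083     ] -17.359496511446423 0.08379907874622507
y 12 [159.12766831 240.85878489] [0.65531468 0.20947701 0.1145    ] -16.32988641307672 0.06410057502586247
g 8 [155.45694716 244.79158513] [0.67380741 0.20251368 0.083     ] -17.34358922207385 0.08381826831929695
```

Yellow is about 1.1° short of green, so I nudge it 1.4° further, then release and look.

```bash
python3 - <<'E'
from h import *
C=np.array([.5941,.2265]);R=.1195
a=np.deg2rad(162.71-1.4)
p=np.r_[C+R*np.array([np.cos(a),np.sin(a)]),.150]
print(r.move_straight(p,down(a-np.pi/2),speed=.03,max_force=25));r.hold(.2)
s=r.read_state();f=s['contact_force'];d=s['eef_pos'][:2]-C
print(s['time_s'],f,f@[-np.sin(a),np.cos(a),0],np.rad2deg(np.arctan2(d[1],d[0])))
command_gripper(.05)
print(r.read_state()['contact_force'])
q=down(a-np.pi/2)
r.move_straight(p+[0,0,.10],speed=.2)
# outward retreat for views
p2=[.46,.20,.40];b=q_near(p2,np.pi/2-np.pi)
q2=down(-np.pi/2);print(b[1],b[2]);r.reach(p2,b[0]);r.hold(.2)
snap('w_after')
im,d=optics.get_image('top');save('top2',im);np.savez('top2.npz',im=im,d=d)
h=cv2.cvtColor(im,cv2.COLOR_RGB2HSV).astype(int)
for nm,lo,hi,z in(('y',20,36,.1145),('g',42,88,.083)):
    m=(h[...,0]>=lo)&(h[...,0]<=hi)&(h[...,1]>70);m[:145]=0;m[172:]=0;m[:,:212]=0;m[:,256:]=0
    vu=np.argwhere(m);w=h[...,1][m];c=(vu*w[:,None]).sum(0)/w.sum()
    P=ray('top',[c[1],c[0]],z)[0];d=P[:2]-C;print(nm,len(vu),P,np.rad2deg(np.arctan2(d[1],d[0])))
print(r.read_state()['time_s'])
E
```

```text
False
11.4333 [-1.10067772  2.19960802  6.02768933] -1.730904768629748 161.24024822457224
[-0.92090201  0.30583166  0.02161953]
[ 2.57218803e-01  2.27763065e-01  1.29318282e+00 -4.44089210e-16
  1.62064677e+00 -1.31357752e+00] 1.5707963267948966
y 13 [0.65475807 0.20851107 0.1145    ] -16.51840210148182
g 8 [0.67379866 0.20251103 0.083     ] -16.751581888492538
13.4833
```

View pics/w_after.png

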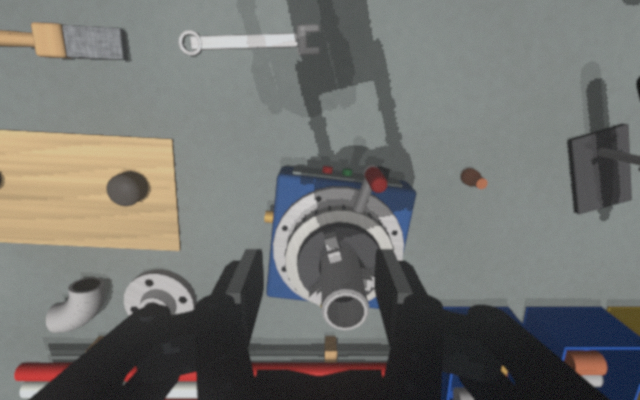

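View pics/top2.png

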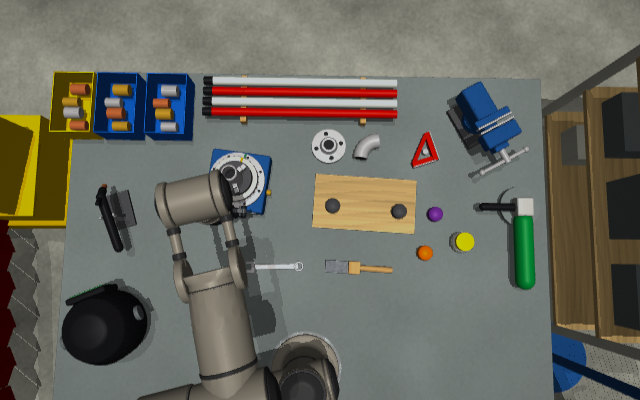

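Yellow now sits within 0.25° of green. I cross-check the cap and pipe positions with this view, which is turned half round.

```bash
python3 - <<'E'
from h import *
A=np.load('w_after.npz');W=world('wrist',A['d'],A)
w=W[150:230,80:170].reshape(-1,3);q=w[(w[:,2]>.02)&(w[:,2]<.06)&(w[:,0]<.6)]
hull=cv2.convexHull(q[:,:2].astype(np.float32))[:,0];print('cap',len(q),circ(hull),circ(hull,.02415))
w=W[280:340,300:390].reshape(-1,3);q=w[(w[:,2]>.208)&(w[:,2]<.228)]
hull=cv2.convexHull(q[:,:2].astype(np.float32))[:,0];print('pipe',len(q),circ(hull),circ(hull,.02415),np.median(q[:,2]))
T=np.load('top2.npz');W=world('top',T['d']);w=W[140:225,195:285].reshape(-1,3);q=w[(w[:,2]>.205)&(w[:,2]<.23)]
hull=cv2.convexHull(q[:,:2].astype(np.float32))[:,0];print('pipe top',len(q),circ(hull,.02415))
E
```

```text
cap 1009 (array([ 0.52194728, -0.08148585,  0.02383311]), np.float64(0.00031935648394046195)) (array([ 0.52214043, -0.08162353]), np.float64(0.000423186877345974))
pipe 987 (array([0.59376922, 0.22601051, 0.02390135]), np.float64(0.00025114705702915273)) (array([0.59386016, 0.22597627]), np.float64(0.0003464611383879908)) 0.21639772480429004
pipe top 89 (array([0.59454139, 0.22727467]), np.float64(0.001320496889707417))
```

```bash
python3 - <<'E'
from h import *
for i,(p,yaw) in enumerate([((.56,.21,.38),np.pi/2),((.63,.243,.38),-np.pi/2)]):
    r.reach(p,down(yaw));r.hold(.3);im,d,W=snap('pf%d'%i)
    m=(W[...,2]>.208)&(W[...,2]<.226)&(np.hypot(W[...,0]-.594,W[...,1]-.2265)<.05)
    q=W[m];hull=cv2.convexHull(q[:,:2].astype(np.float32))[:,0];print('pipe',len(q),circ(hull),circ(hull,.02415),np.median(q[:,2]),np.percentile(q[:,2],95))
    rr=np.hypot(W[...,0]-.594,W[...,1]-.2265);m=(W[...,2]>.0775)&(W[...,2]<.0865)&(rr<.1)&(rr>.05)
    q=W[m];hull=cv2.convexHull(q[:,:2].astype(np.float32))[:,0];print('plate',len(q),circ(hull),circ(hull,.09))
print(r.read_state()['time_s'])
E
```

```text
pipe 1159 (array([0.59425673, 0.22619606, 0.0239381 ]), np.float64(0.00019687318611773326)) (array([0.59432692, 0.22619193]), np.float64(0.0002845964950796612)) 0.2169450168967446 0.21884473637261886
plate 4192 (array([0.59402645, 0.22634353, 0.08937807]), np.float64(0.0002458902505195651)) (array([0.59419193, 0.22638533]), np.float64(0.0006603991336066199))
pipe 1161 (array([0.59513019, 0.2266309 , 0.02390921]), np.float64(0.00023459732702198606)) (array([0.59502848, 0.22661996]), np.float64(0.00032977103734935025)) 0.2170738910539608 0.21905159415801723
plate 4421 (array([0.59523073, 0.22685017, 0.08937044]), np.float64(0.00028221343165386637)) (array([0.59521433, 0.2268447 ]), np.float64(0.000689798852943267))
17.3417
```

View pics/pf1.png

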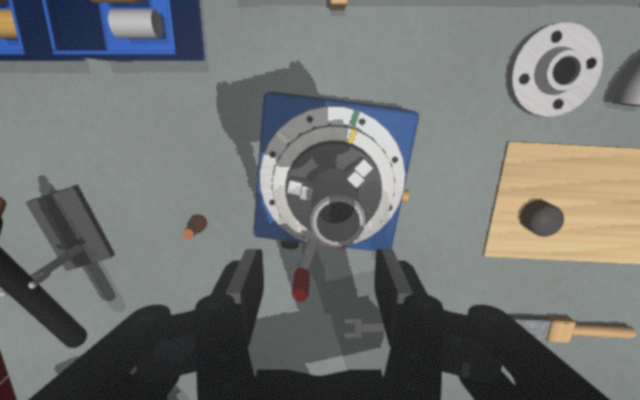

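Pipe centre ≈ (0.5947, 0.2264) averaged over flipped views, and this view shows yellow and green aligned at (352,130). Next is the first cap.

```bash
cat >> h.py <<'E'
Q=down(-np.pi/2)
def avgF(n=6):
    F=[]
    for _ in range(n): r.hold(.08);F.append(r.read_state()['contact_force'])
    return np.mean(F,0),np.std(F,0)
def lift(xy,zg=.033,name=''):
    r.reach([*xy,.12],Q)
    f0=avgF()
    hit=r.move_straight([*xy,zg],speed=.12,max_force=10)
    s=r.read_state();print('hit',hit,s['eef_pos'])
    command_gripper(0.,60)
    s=r.read_state();print('w',s['grip_width'],s['eef_pos'],s['contact_force'])
    r.move_straight([*xy,.12],speed=.12);r.hold(.2)
    f1=avgF();print('dF',f1[0]-f0[0],f0[1],f1[1],'kg',-(f1[0]-f0[0])[2]/9.81,'t',r.read_state()['time_s'])
E
python3 - <<'E'
from h import *
command_gripper(.085)
lift((.5241,-.0821))
snap('lift1');im,d=optics.get_image('side');save('side_l1',im)
s=r.read_state();print(s['grip_width'],s['eef_pos'])
E
```

```text
hit False [ 0.52455428 -0.08225678  0.03354679]
w 0.046620383127213165 [ 0.52448846 -0.08228719  0.03398657] [-1.17327578 -0.27353508  4.38959039]
dF [ 0.12181287  0.50253968 -3.81169208] [0.39523459 0.51205166 0.54656104] [0.24208905 0.50856143 0.46570944] kg 0.38855168977394916 t 22.7583
0.04632094390499853 [ 0.52409672 -0.08211665  0.12003771]
```

View pics/side_l1.png

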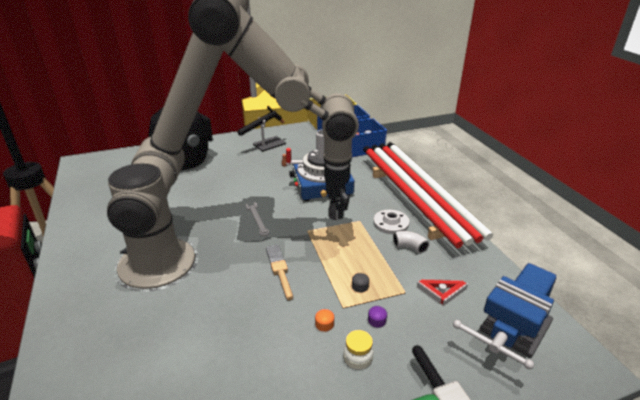

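View pics/lift1.png

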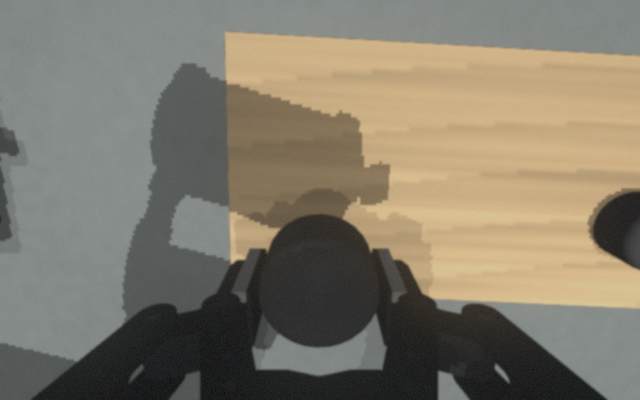

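About 0.39 kg, probably the heavy one, held level in view. I put it back and lift the other to compare.

```bash
python3 - <<'E'
from h import *
xy=(.5241,-.0821)
r.move_straight([*xy,.045],speed=.12)
print(r.move_straight([*xy,.0325],speed=.03,max_force=4),r.read_state()['eef_pos'],r.read_state()['contact_force'])
command_gripper(.085);r.hold(.1)
r.move_straight([*xy,.12],speed=.15)
lift((.5085,-.3001))
snap('lift2');im,d=optics.get_image('side');save('side_l2',im);im,d=optics.get_image('top');save('top_l2',im)
E
```

```text
True [ 0.52435379 -0.08218377  0.03401112] [-0.03648085 -0.23479616  4.06103198]
hit False [ 0.50891511 -0.30045774  0.03366471]
w 0.046426875388892 [ 0.50897235 -0.30049119  0.03415645] [-1.32649307  0.5543963   5.05529964]
dF [ 0.33525198  0.21232605 -1.56858266] [0.59996152 0.58724922 0.43844997] [0.38808945 0.39054829 0.40686855] kg 0.15989629565078636 t 29.6083
```

View pics/lift2.png

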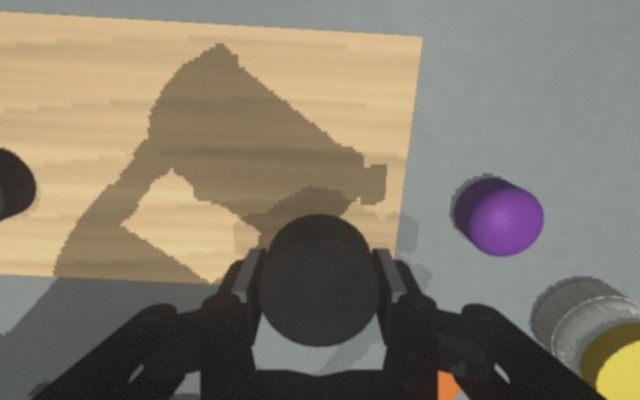

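View pics/side_l2.png

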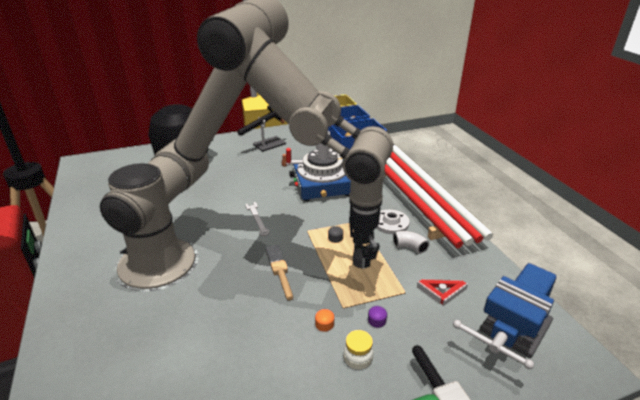

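0.16 kg: the light one (shown held level, centred at (320,280)). It goes back, and I return for the heavy cap.

```bash
python3 - <<'E'
from h import *
xy=(.5085,-.3001)
r.move_straight([*xy,.045],speed=.12)
print(r.move_straight([*xy,.0325],speed=.03,max_force=4),r.read_state()['eef_pos'],r.read_state()['contact_force'])
command_gripper(.085);r.hold(.1)
r.move_straight([*xy,.12],speed=.15)
r.reach([.51,-.19,.34],Q);r.hold(.2);im,d,W=snap('caps_back')
for c in [(.526,-.0827),(.5106,-.3006)]:
    m=(W[...,2]>.02)&(W[...,2]<.06)&(np.hypot(W[...,0]-c[0],W[...,1]-c[1])<.045)
    q=W[m];hull=cv2.convexHull(q[:,:2].astype(np.float32))[:,0];print('cap',c,circ(hull))
print(r.read_state()['time_s'])
L=np.load('lift1.npz')
for n in('lift1','lift2'):
    L=np.load(n+'.npz');W=world('wrist',L['d'],L);W=W[205:350,255:385].reshape(-1,3)
    q=W[(W[:,2]>.105)&(W[:,2]<.15)&(W[:,2]>0)];q=q[np.hypot(q[:,0]-L['eef_pos'][0],q[:,1]-L['eef_pos'][1])<.03]
    top=q[q[:,2]>np.percentile(q[:,2],98)-.004]
    hull=cv2.convexHull(q[:,:2].astype(np.float32))[:,0];print(n,'cap-tcp',circ(hull)[0][:2]-L['eef_pos'][:2],circ(hull)[0][2],'apex',top.mean(0)-L['eef_pos'],np.percentile(q[:,2],98)-L['eef_pos'][2])
E
```

```text
True [ 0.50869192 -0.30024659  0.03413648] [-1.4973281  -0.42142886  5.24485507]
cap (0.526, -0.0827) (array([ 0.52319476, -0.08228473,  0.02390068]), np.float64(0.0001505955633113851))
cap (0.5106, -0.3006) (array([ 0.50769368, -0.29947369,  0.02374785]), np.float64(0.00017112768534950867))
33.45
lift1 cap-tcp [-8.43492926e-04 -1.44869720e-05] 0.0245756835435902 apex [ 0.00035178 -0.00079038  0.00875557] 0.010692480322554904
lift2 cap-tcp [-0.00023793 -0.00012656] 0.024103193259423058 apex [ 0.00032161 -0.00091489  0.00861869] 0.010538362024289219
```

View pics/caps_back.png

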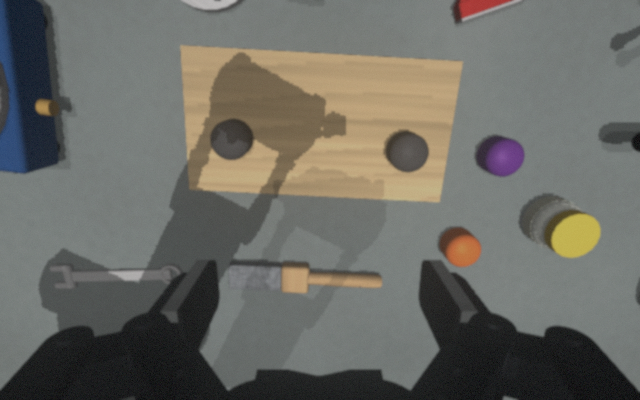

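```bash
python3 - <<'E'
from h import *
A=np.load('w_-19.npz');B=np.load('caps_back.npz')
print(A['p'],A['q'],B['p'],B['q'])
def cen(Z,box):
    g=cv2.cvtColor(Z['im'],cv2.COLOR_RGB2GRAY);u0,u1,v0,v1=box
    return g[v0:v1,u0:u1].astype(np.float32)
for b in [(200,265,110,170),(375,440,120,185),(170,200,30,200),(430,480,50,210),(480,525,130,180)]:
    print(b,cv2.phaseCorrelate(cen(A,b),cen(B,b),cv2.createHanningWindow((b[1]-b[0],b[3]-b[2]),cv2.CV_32F)))
E
```

```text
[ 0.5097975  -0.19051908  0.33989461] [ 9.99999887e-01 -4.64646312e-04 -9.13682295e-05 -3.33376140e-05] [ 0.50974275 -0.19051639  0.33821162] [ 9.99998603e-01 -4.45759375e-04 -1.43572092e-03 -7.30317689e-04]
(200, 265, 110, 170) ((-0.22781975704327806, -0.481017381152288), 1.0489615073910465)
(375, 440, 120, 185) ((-0.22131225955912726, -0.3428806800704649), 1.125049732901432)
(170, 200, 30, 200) ((0.2896390807815834, -1.34790368753562), 0.9774987867143419)
(430, 480, 50, 210) ((0.7066538959824626, -0.5009419319973745), 0.9363927865028381)
(480, 525, 130, 180) ((1.425066575978164, -0.5508575662597259), 0.9278823894924587)
```

Both caps stand where they were, to within ~1 px. Fetching the heavy one.

```bash
python3 - <<'E'
from h import *
lift((.5239,-.0821))
r.move_straight([.5239,-.0821,.33],speed=.25)
r.reach([.5947,.2264,.33],Q);r.hold(.2)
print(r.move_straight([.5947,.2264,.2565],speed=.05,max_force=8));r.hold(.5)
s=r.read_state();print(s['time_s'],s['eef_pos'],s['contact_force'],s['grip_width'])
im,d=optics.get_image('side');save('side_f',im);np.savez('side_f.npz',im=im,d=d)
save('crop_f',cv2.resize(im[90:210,270:380],None,fx=5,fy=5,interpolation=cv2.INTER_CUBIC))
im,d=optics.get_image('top');save('top_f',im)
snap('wrist_f')
E
```

```text
hit False [ 0.52433379 -0.08225207  0.03351865]
w 0.04671711400984781 [ 0.52426789 -0.08215394  0.03400017] [-0.97797096  1.31502726  6.48493273]
dF [-0.24956037  0.01521326 -4.58983126] [0.46250072 0.43287614 0.41499638] [0.51603988 0.17644131 0.64773618] kg 0.4678727074268713 t 37.8083
False
42.325 [0.59470196 0.2263992  0.25650909] [ 8.01862555e-01 -3.15245046e-03 -4.09276963e+00] 0.04637401356544997
```

View pics/crop_f.png

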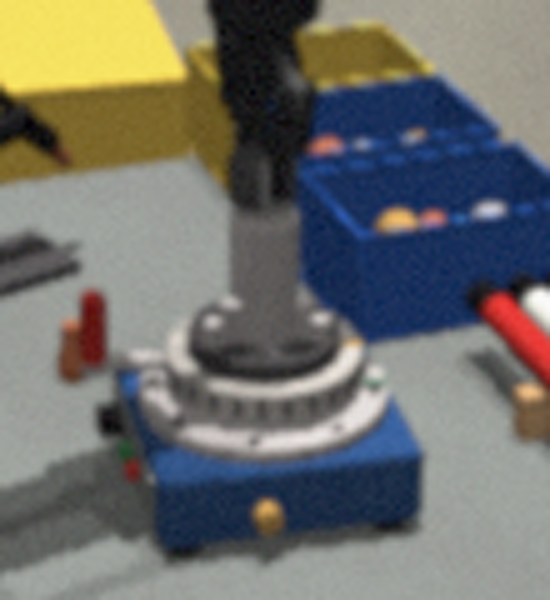

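View pics/wrist_f.png

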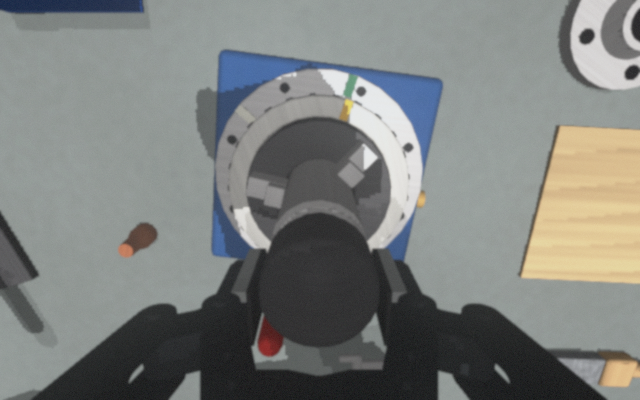

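View pics/top_f.png

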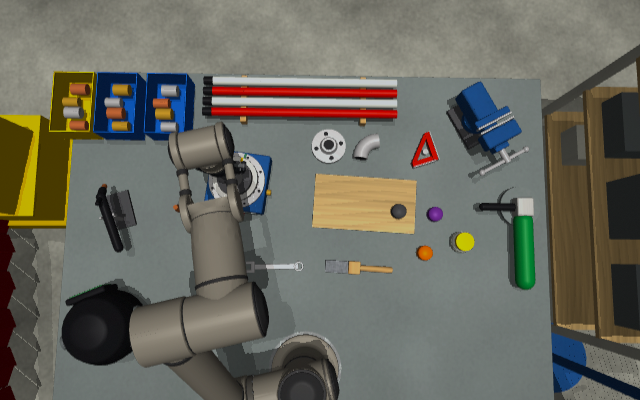

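```bash
python3 - <<'E'
from h import *
L=np.load('wrist_f.npz');W=world('wrist',L['d'],L);print(L['eef_pos'])
sub=W[205:350,255:385].reshape(-1,3);q=sub[(sub[:,2]>.242)&(sub[:,2]<.285)];q=q[np.hypot(q[:,0]-L['eef_pos'][0],q[:,1]-L['eef_pos'][1])<.03]
hull=cv2.convexHull(q[:,:2].astype(np.float32))[:,0];print('cap',circ(hull),'fixed R',circ(hull,.02415),'top z',np.percentile(q[:,2],98))
# pipe top far(visible) arc
sub=W[195:225,270:370].reshape(-1,3);p=sub[(sub[:,2]>.2145)&(sub[:,2]<.2215)]
print('pipe rim pts',len(p),p.mean(0))
# outer edge: for each y-bin take max x
e=[]
for y0 in np.arange(.205,.248,.003):
    b=p[(p[:,1]>=y0)&(p[:,1]<y0+.003)]
    if len(b)>1:e.append(b[b[:,0].argmax()][:2])
e=np.array(e);print(len(e),circ(e,.02415))
save('crop_wf',cv2.resize(L['im'][180:350,240:400],None,fx=4,fy=3.5,interpolation=cv2.INTER_CUBIC))
S=np.load('side_f.npz');Ws=world('side',S['d'])
for u in (318,322,326):
  print(u,[(v,Ws[v,u].round(3).tolist(),S['im'][v,u].tolist()) for v in range(122,142)])
E
```

```text
[0.59470052 0.22640447 0.25646799]
cap (array([0.59456797, 0.22647216, 0.02424527]), np.float64(0.002051024516350699)) fixed R (array([0.59458484, 0.22646626]), np.float64(0.0020731404930820685)) top z 0.2671065550720722
pipe rim pts 995 [0.61367381 0.22645675 0.21725276]
15 (array([0.59471204, 0.22625914]), np.float64(0.0002066842998793064))
318 [(122, [0.579, 0.22, 0.26], [45, 43, 44]), (123, [0.577, 0.216, 0.259], [46, 44, 46]), (124, [0.578, 0.22, 0.253], [38, 33, 38]), (125, [0.575, 0.209, 0.254], [35, 36, 36]), (126, [0.575, 0.21, 0.251], [42, 43, 38]), (127, [0.575, 0.211, 0.246], [42, 42, 43]), (128, [0.577, 0.216, 0.24], [43, 42, 42]), (129, [0.576, 0.212, 0.238], [36, 39, 37]), (130, [0.575, 0.21, 0.236], [41, 41, 42]), (131, [0.577, 0.215, 0.23], [55, 52, 51]), (132, [0.586, 0.24, 0.213], [76, 73, 73]), (133, [0.579, 0.221, 0.219], [90, 86, 83]), (134, [0.578, 0.217, 0.217], [101, 98, 95]), (135, [0.578, 0.218, 0.213], [106, 100, 98]), (136, [0.578, 0.22, 0.209], [99, 97, 97]), (137, [0.577, 0.215, 0.207], [101, 97, 97]), (138, [0.576, 0.213, 0.204], [102, 97, 99]), (139, 
[... 1185 characters left out ...]
 26]), (126, [0.596, 0.189, 0.256], [16, 19, 21]), (127, [0.599, 0.197, 0.249], [17, 12, 17]), (128, [0.597, 0.192, 0.248], [28, 27, 27]), (129, [0.595, 0.187, 0.246], [30, 30, 31]), (130, [0.6, 0.2, 0.236], [53, 53, 52]), (131, [0.603, 0.208, 0.229], [71, 67, 68]), (132, [0.614, 0.237, 0.21], [83, 80, 78]), (133, [0.617, 0.243, 0.203], [91, 92, 87]), (134, [0.603, 0.208, 0.217], [100, 97, 94]), (135, [0.6, 0.199, 0.218], [104, 101, 97]), (136, [0.6, 0.201, 0.214], [96, 97, 92]), (137, [0.602, 0.204, 0.208], [90, 88, 87]), (138, [0.599, 0.197, 0.208], [94, 89, 91]), (139, [0.6, 0.199, 0.203], [89, 86, 84]), (140, [0.602, 0.206, 0.196], [94, 92, 90]), (141, [0.6, 0.199, 0.196], [89, 86, 85])]
```

View pics/crop_wf.png

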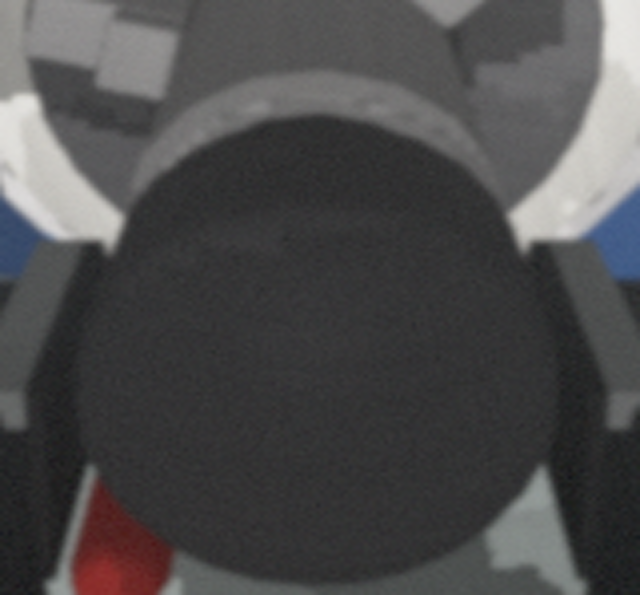

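Cap and pipe centres agree to ~0.3 mm and the gap is about 10.5–11 mm, with see-through rows at 132–133 in the side view. I trim it down 0.5 mm and hand in.

```bash
python3 - <<'E'
from h import *
print(r.move_straight([.5948,.2263,.2560],speed=.01,max_force=6));r.hold(.6)
s=r.read_state();print(s['time_s'],s['eef_pos'],s['contact_force'],s['grip_width'],abs(s['dq']).max())
r.finish_job()
E
```

```text
False
43.325 [0.59481036 0.22629849 0.25599738] [-0.06083396 -0.08475392 -3.44589696] 0.04654126281258023 0.0021713166962810345
the job is handed in; nothing more can be done
```

The job is handed in at 43 s of the 72 s allowed. The ring is locked, and the heavier cap is held dome up and still over the pipe's end.

- **Lock ring:** I turned it clockwise by the red handle. On the check after releasing the handle, the yellow line was within about 0.25° of the green mark.
- **Weighing:** The cap nearer the chuck read 0.39 kg on the first lift and 0.47 kg on the second. The other read 0.16 kg, just under its stated 0.17–0.22 kg. The readings are noisy by a few hundredths of a kg, but the order is clear.
- **Lighter cap:** It is upright on the board where it stood, within about 1–2 mm.
- **Final pose:** The cap's centre matches the pipe's to about 0.3 mm. The gap is about 10 mm, from readings of 10.5–11 mm before I lowered it 0.5 mm. Wrist force showed only the cap's weight, so nothing was touching the pipe.

One disagreement: the wrist camera gave positions for the caps that differed by up to 4 mm between views. I used the average to grip them, and opposite views of the pipe agreed to within 1 mm.

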